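Sieve the deburring media from the end caps and close the media box

TASK

Separate the tumbled batch on the tilting sieve: slide the media box in under the tray's holes, tilt the tray by its red handle, handle end down, until all the small green media have dropped through into the box, then tip it the other way so that the large blue caps left on it slide off the spout into the red tub, and set the tray level again. The pieces spilt on the bench belong with the rest, media in the box and caps in the tub. Finally slide the media box out along the bench clear of the tray, seat the black lid fully down on it, and leave the knife, tape and bottle where they are.

Things in the scene. Friction and masses are not known exactly. Their poses are not given: they have to be found in the camera images.
- stand: green steel stand of the tilting sieve, fixed. Origin on the bench midway between its two cheeks, under the pivot; x = pivot direction, away from the robot; y = along the level tray to its sieve and handle end (robot's left). Cheeks at x -95 and 95 mm, y -15 to 15, up to 188 mm; feet 12 mm high at x -108 to -82 and 82 to 108, y -60 to 60 mm. Pivot axis 170 mm above the bench
- tray (a joint): tilt of the steel sieve tray about its pivot, rad: 0 level, negative = handle and sieve end down (stop -0.45), positive = handle end up, spout down (stop 0.70). The pivot is stiff (4 to 5 N at the handle): the tray stays where it is left. Pieces start to slide on the polished tray at a tilt of 0.2 to 0.3
- tray_deck (a point): point on the deck's surface on the pivot axis, turning with the tray; axes as the stand's when level, z out of the deck. In its frame the deck is 102 mm wide (x -51 to 51), closed from y -140 mm (open spout edge) to 30, punched with square holes of 28 mm in staggered rows of 3, 2, 3, 2, 6 mm apart, from y 30 to 172 mm (end wall). Side and end walls: 30 mm above the deck, 4 mm thick
- tray_handle (a point): middle of the tray's red handle: a round bar 12 mm thick, 106 mm long along the stand's x, bridging the tray between its side walls, at y 155 mm, z 70 mm in the frame of tray_deck. It turns with the tray; it can be pinched from above across its thickness
- media_box: loose grey-blue ribbed open box, outside 130 (x) x 178 (y) x 60 (z) mm, walls and floor 4 mm, about 350 g, origin at the centre of its underside. Starts beside the tray's handle end. Its place for sieving, under the holes: 111 mm along the stand's y from its origin, axes as the stand's, within 10 mm; slides in and out along the stand's y. Bow handle on its +y end
- box_handle (a point): middle of the media box's bow handle: a round bar 11 mm thick and 68 mm long along the box's x, 60 mm outside its +y wall, 40 mm above the box's underside; two 8 mm wide arms at x -30 and 30 mm join it to the wall
- lid: loose black lid of the media box, 140 (x) x 188 (y) mm, about 150 g, origin at the centre of its underside. Its 114 x 162 mm plug, 8 mm deep, goes inside the rim, its 6 mm plate rests on the rim (origin then 52 mm above the box's). Yellow grip rib in the middle, 16 (x) x 70 (y) mm, from 14 to 46 mm above the origin. Fits either way round. Starts at the robot's right
- cap_tub: fixed red open tub under the tray's spout, 150 (x) x 190 (y) x 60 (z) mm, walls 4 mm, origin at the centre of its underside, axes as the stand's
- medium1: green deburring medium, an upright or lying ceramic cylinder 18 mm across and 17 mm high, 11 g, origin at the centre of its underside (axis z); starts on the closed loading half of the sieve tray; may be absent
- medium2: green deburring medium, an upright or lying ceramic cylinder 18 mm across and 17 mm high, 11 g, origin at the centre of its underside (axis z); starts on the closed loading half of the sieve tray; may be absent
- medium3: green deburring medium, an upright or lying ceramic cylinder 18 mm across and 17 mm high, 11 g, origin at the centre of its underside (axis z); starts on the closed loading half of the sieve tray; may be absent
- medium4: green deburring medium, an upright or lying ceramic cylinder 18 mm across and 17 mm high, 11 g, origin at the centre of its underside (axis z); starts on the closed loading half of the sieve tray; may be absent
- medium5: green deburring medium, an upright or lying ceramic cylinder 18 mm across and 17 mm high, 11 g, origin at the centre of its underside (axis z); starts on the closed loading half of the sieve tray; may be absent
- cap1: grey-blue moulded drawer end cap, a ribbed block 38 (x) x 48 (y) x 20 (z) mm, 30 g, origin at the centre of its underside; starts on the closed loading half of the sieve tray; may be absent
- cap2: grey-blue moulded drawer end cap, a ribbed block 38 (x) x 48 (y) x 20 (z) mm, 30 g, origin at the centre of its underside; starts on the closed loading half of the sieve tray; may be absent
- cap3: grey-blue moulded drawer end cap, a ribbed block 38 (x) x 48 (y) x 20 (z) mm, 30 g, origin at the centre of its underside; starts on the closed loading half of the sieve tray; may be absent
- spilt1: green deburring medium, an upright or lying ceramic cylinder 18 mm across and 17 mm high, 11 g, origin at the centre of its underside (axis z); starts spilt on the bench at the robot's left front; may be absent
- spilt2: green deburring medium, an upright or lying ceramic cylinder 18 mm across and 17 mm high, 11 g, origin at the centre of its underside (axis z); starts spilt on the bench at the robot's left front; may be absent
- spilt3: grey-blue moulded drawer end cap, a ribbed block 38 (x) x 48 (y) x 20 (z) mm, 30 g, origin at the centre of its underside; starts spilt on the bench at the robot's left front; may be absent
- spilt4: grey-blue moulded drawer end cap, a ribbed block 38 (x) x 48 (y) x 20 (z) mm, 30 g, origin at the centre of its underside; starts spilt on the bench at the robot's left front; may be absent
- knife: bystander: deburring knife with a round wooden handle, 22 mm thick, about 170 mm long along its y, on the bench beyond the media box; leave alone
- tape: bystander: cardboard tape roll 100 mm across, 45 mm high, on the bench behind the stand; leave alone
- spray: bystander: white bottle 60 mm across, 190 mm tall, on the bench behind the stand; leave alone

How it is judged:
By the outcome, as a careful person would: the job done as asked, in the order asked, and still so for the second after the job is handed in, with the robot touching nothing.
Of medium1, medium2, medium3, medium4, medium5 only 3 to 5 are there at a start; the rules pass over those that are not, and their reading is None.
Of cap1, cap2, cap3 only 2 to 3 are there at a start; the rules pass over those that are not, and their reading is None.
Of spilt1, spilt2, spilt3, spilt4 only 2 to 4 are there at a start; the rules pass over those that are not, and their reading is None.
At some moment in a run one of lid, spilt1, spilt2, spilt3, spilt4 may be knocked a few centimetres aside while the robot is not near it.
Once in a run the grip may slacken for a moment while it holds something.
It also fails if it takes over 210 s, if anything falls off the work surface, if the arm or the gripper's body presses on something with over 40 N, if the wrist force passes 120 N, or if a joint passes its speed limit or range.

ROBOT

A 6-joint arm with a two-finger parallel gripper is mounted at the origin on the work surface. World frame = base frame: x ahead of the robot, y to its left, z up, the work surface at z = 0. Lengths are in m, angles in rad, forces in N, time in s.
With the tool pointing down it reaches from about 0.35 to 0.975 m from the base axis. Payload 17.4 kg.
Tool frame: the origin (TCP) lies at the very end of the fingers, on their centre line; the grasp point (between the pads) lies 19 mm behind it; z points along the fingers, y is the line along which they close (so a half turn about z gives the same grasp; the last joint's range is limited). The gripper opens to 85 mm and grips with 20 to 120 N. Pads are 22 mm wide; open, the fingers measure 114 mm over their backs; the gripper's body (76 mm by 85 mm) begins 54 mm behind the grasp point. The pads swing forward as they close: fully open they stand 13 mm farther back than shut.
Start: joints at [-1.301, 0.116, 1.442, -0, 1.584, -0.038], TCP at [0.204, -0.643, 0.231] pointing down, gripper open.
Joint ranges: [-2.83, 2.83], [-0.83, 2.19], [0.07, 2.5], [-1.14, 4.28], [0.01, 3], [-2.97, 2.97]. Speed limits (rad/s): [1.89, 1.89, 2.22, 3.14, 3.14, 3.14].

INTERFACE

Orientations are given as a unit quaternion [x, y, z, w].
In Python, from station import arm, vision gives the robot as it stands (arm), with the cameras (vision). Calls block until the motion is done:
- arm.movep(position, orientation): joint-space move of the TCP to a pose.
- arm.move_straight(position, ori=None, max_speed=0.15): straight line of the TCP; ori=None keeps the orientation; max_speed is the mean speed in m/s.
- arm.movej(angles): joint-space move.
- arm.set_gripper(opening): finger opening in m; the grip force is fixed at half the most; returns when the fingers have stopped.
- arm.sleep(seconds).
- arm.inverse_kinematics(position, orientation): joint angles nearest the present ones, or None.
- vision.snapshot(name): name is "scene" or "side" or "wrist"; returns the picture (420x560x3 uint8, red, green, blue); there is no depth.
- vision.get_calibration(name): a dict with "fov_y" (degrees; the focal length in pixels is half the picture's height over the tangent of half this angle, whatever the lens; pixels are square), "cx", "cy" (the principal point, pixels), "k1" (the pictures are not rectified: a ray, as slopes to the right and down, at radius r is drawn at 1 + k1 r^2 times it, then the intrinsics apply), "pose" (4x4, takes a point from camera to world coordinates). Camera axes: x right, y up, looking along -z (the intrinsics and any distortion apply to the point x, -y, -z); pixel columns grow to the right and rows downward; lengths in m; the calibration is good to about 2 mm. A picture is of the moment at which its call begins: read the wrist's pose just before it. get_calibration takes no time and is no camera call; for the wrist camera it gives the pose at the moment of the call.
A pose or a line that the arm cannot do raises arm.MotionError and nothing moves.
- arm.finish_job(): hands the job in; it is judged then, once.
Readings, each from a call of its own:
- arm.current_clock(): time.
- arm.current_q(): joint angles.
- arm.current_dq(): joint speeds.
- arm.current_joint_torque(): joint torques, N m.
- arm.current_eef_pos(): TCP position.
- arm.current_ee_rot(): TCP orientation.
- arm.current_ft_force(): force on the tool from outside, world axes, zero at the start.
- arm.current_ft_torque(): the same for the moment, N m.
- arm.current_finger_gap(): finger opening in m.
- arm.current_finger_force(): force on a finger pad.
Only numpy, scipy, OpenCV 4.12 (cv2) and the standard library are available. Lean on these libraries where they do the work, as an engineer would, in place of code of your own. Each camera call takes 0.05 s, during which the arm holds its last target. There are 200 camera calls.

## Working session

There is one attempt and no reset: what is moved stays moved. The work goes in short steps, each a Python script; the robot and the scene stay as the last script left them, time stands still between calls to the robot, and variables do not carry over. Pictures are saved under pics/ and viewed, at most 14 in all, crops included, and the job is handed in when it is done.

```bash
ls; mkdir -p pics
python3 - <<'E'
from station import arm, vision
import cv2,numpy as np
for n in("scene","side"):
    im=vision.snapshot(n); cv2.imwrite(f"pics/{n}0.png",im[:,:,::-1]); 
    c=vision.get_calibration(n); print(n,c["fov_y"],c["cx"],c["cy"],c["k1"]);print(np.round(c["pose"],3))
c=vision.get_calibration("wrist");print(c["fov_y"],c["k1"],np.round(c["pose"],3),arm.current_ee_rot())
a=cv2.imread("pics/scene0.png");b=cv2.imread("pics/side0.png")
E
```

```text
pics
station.py
scene 50.35675879024611 279.4435497922868 196.2124308591037 -0.08889097773278523
[[-0.853 -0.449  0.264  0.871]
 [ 0.521 -0.739  0.426  0.454]
 [ 0.004  0.502  0.865  1.063]
 [ 0.     0.     0.     1.   ]]
side 48.02073571846978 279.470916588067 211.05021535655163 -0.025040529995385315
[[-0.781  0.292 -0.552 -0.096]
 [-0.624 -0.358  0.694  0.824]
 [ 0.005  0.887  0.462  0.723]
 [ 0.     0.     0.     1.   ]]
70.69884803071126 -0.04795950459817626 [[ 0.304  0.919  0.252  0.268]
 [-0.953  0.293  0.078 -0.623]
 [-0.002 -0.264  0.965  0.374]
 [ 0.     0.     0.     1.   ]] [ 9.88180034e-01  1.53296981e-01 -6.60505156e-05 -5.00740383e-04]
```

View pics/scene0.png

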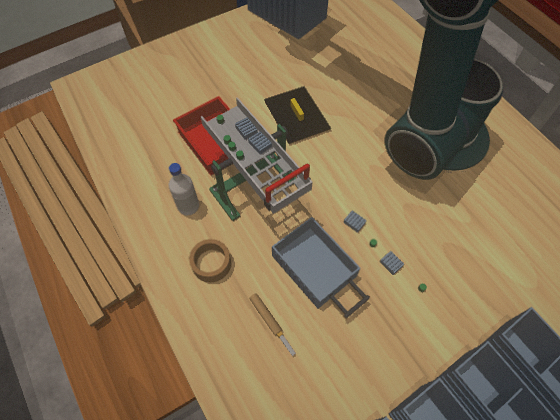

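View pics/side0.png

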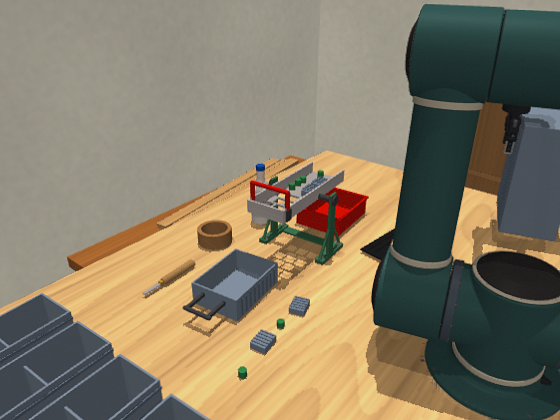

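```bash
cat > h.py <<'E'
from station import arm, vision
import cv2,numpy as np
from scipy.spatial.transform import Rotation as R
def ray(cal,uv):
    f=210/np.tan(np.radians(cal["fov_y"])/2)
    K=np.array([[f,0,cal["cx"]],[0,f,cal["cy"]],[0,0,1]])
    d=np.array([cal["k1"],0,0,0,0.])
    s=cv2.undistortPoints(np.array([[uv]],float),K,d)[0,0]
    P=np.array(cal["pose"]); return P[:3,3],P[:3,:3]@np.array([s[0],-s[1],-1])
def onplane(cal,uv,z):
    o,d=ray(cal,uv); return o+d*(z-o[2])/d[2]
def project(cal,p):
    f=210/np.tan(np.radians(cal["fov_y"])/2)
    P=np.array(cal["pose"]); q=P[:3,:3].T@(np.asarray(p)-P[:3,3]); s=np.array([q[0],-q[1]])/-q[2]
    s=s*(1+cal["k1"]*(s@s)); return s*f+[cal["cx"],cal["cy"]]
def tri(c1,u1,c2,u2):
    o1,d1=ray(c1,u1);o2,d2=ray(c2,u2)
    t=np.linalg.lstsq(np.c_[d1,-d2],o2-o1,rcond=None)[0]
    a,b=o1+t[0]*d1,o2+t[1]*d2; return (a+b)/2,np.linalg.norm(a-b)
def blobs(im,lo,hi,amin=15):  # im RGB; HSV range
    m=cv2.inRange(cv2.cvtColor(im,cv2.COLOR_RGB2HSV),np.array(lo),np.array(hi))
    n,l,s,c=cv2.connectedComponentsWithStats(m)
    return [(np.round(c[i],1),s[i][4],l==i) for i in range(1,n) if s[i][4]>=amin]
def quat(yaw): # tool down; finger (tool y) line direction at angle yaw in world
    y=np.array([np.cos(yaw),np.sin(yaw),0]);z=np.array([0,0,-1.]);x=np.cross(y,z)
    return R.from_matrix(np.c_[x,y,z]).as_quat()
E
python3 - <<'E'
import cv2
from h import *
a=cv2.imread("pics/scene0.png"); 
cv2.imwrite("pics/c1.png",cv2.resize(a[80:320,165:435],None,fx=2.9,fy=2.45,interpolation=cv2.INTER_CUBIC)) 
rgb=a[:,:,::-1].copy(); s=cv2.imread("pics/side0.png")[:,:,::-1].copy()
C=vision.get_calibration("scene");S=vision.get_calibration("side")
for nm,lo,hi in(("green",(50,150,40),(75,255,255)),("red",(0,200,90),(6,255,255)),("yel",(24,150,120),(35,255,255))):
    for lab,i,c in(("scene",rgb,C),("side",s,S)):
        for b in blobs(i,lo,hi): 
            r=cv2.boundingRect(b[2].astype(np.uint8)); print(nm,lab,b[0],b[1],r,onplane(c,b[0],.009).round(3))
E
```

```text
green side [320. 173.] 25 (318, 171, 5, 5) [ 0.834 -0.598  0.009]
green side [297.  182.3] 99 (289, 176, 17, 14) [ 0.85  -0.47   0.009]
green side [280.1 323.2] 56 (277, 319, 7, 9) [0.414 0.177 0.009]
green side [242.2 372.3] 69 (239, 367, 8, 11) [0.382 0.338 0.009]
red side [270.3 191.6] 297 (250, 181, 40, 30) [ 0.875 -0.345  0.009]
red side [347.5 208.4] 996 (326, 188, 42, 48) [ 0.593 -0.406  0.009]
red side [314.8 215.5] 698 (297, 200, 32, 32) [ 0.648 -0.296  0.009]
yel scene [296.5 105.4] 62 (291, 98, 12, 16) [ 0.333 -0.316  0.009]
```

View pics/c1.png

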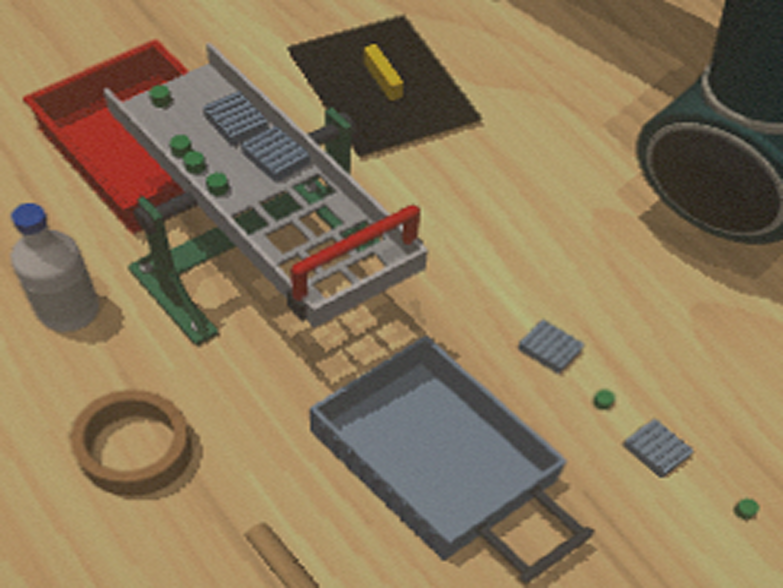

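Run:
```python
from h import *
C=vision.get_calibration("scene")
def P(n,pts,z):
    print(n,[onplane(C,(165+(x+.5)/2.9-.5,80+(y+.5)/2.45-.5),z)[:2].round(3).tolist() for x,y in pts])
P("handle",[(299,271),(415,215)],.240)
P("boxrim",[(313,408),(425,341),(563,465),(447,554)],.06)
P("bow",[(526,578),(590,533)],.045)
P("lid",[(289,46),(405,16),(481,123),(362,155)],.014)
P("rib",[(367,46),(377,44),(402,94),(392,98)],.046)
P("tubrim",[(24,99),(158,41),(186,70),(138,230)],.06)
P("wallend",[(107,90),(210,47),(424,250),(293,290)],.2)
P("caps",[(551,345),(659,447)],.02)
P("media",[(604,399),(746,508)],.012)
P("cheektop",[(149,202),(340,117)],.188)
P("traymedia",[(160,96),(180,145),(195,161),(218,184)],.18)
P("traycap",[(236,117),(275,152)],.19)
P("knifeend",[(262,527)],.015)
```

```text
handle [[0.633, 0.023], [0.527, 0.018]]
boxrim [[0.652, 0.072], [0.53, 0.058], [0.508, 0.23], [0.638, 0.254]]
bow [[0.594, 0.303], [0.525, 0.295]]
lid [[0.406, -0.389], [0.271, -0.368], [0.301, -0.179], [0.431, -0.201]]
rib [[0.351, -0.321], [0.34, -0.318], [0.361, -0.237], [0.373, -0.237]]
tubrim [[0.695, -0.419], [0.538, -0.43], [0.535, -0.373], [0.681, -0.194]]
wallend [[0.653, -0.27], [0.549, -0.275], [0.526, 0.034], [0.636, 0.017]]
caps [[0.422, 0.106], [0.411, 0.25]]
media [[0.415, 0.179], [0.384, 0.34]]
cheektop [[0.683, -0.135], [0.495, -0.143]]
traymedia [[0.612, -0.255], [0.627, -0.189], [0.625, -0.164], [0.622, -0.13]]
traycap [[0.572, -0.188], [0.565, -0.132]]
knifeend [[0.744, 0.142]]
```

Run:
```python
from h import *
P=np.array(vision.get_calibration("wrist")["pose"]);r=R.from_quat(arm.current_ee_rot())
print("cam in tool",r.inv().apply(P[:3,3]-arm.current_eef_pos()).round(3), "look",r.inv().apply(-P[:3,2]).round(3),"up",r.inv().apply(P[:3,1]).round(3))
x,y,z=arm.current_eef_pos()
arm.move_straight([x+.05,y+.05,.42],max_speed=.3)
q=quat(np.pi/2)
for yw in(np.pi/2,-np.pi/2,0,np.pi):
    print(yw,arm.inverse_kinematics([.45,.2,.40],quat(yw)))
arm.movep([.57,-.06,.5],quat(np.pi/2))
c=vision.get_calibration("wrist");im=vision.snapshot("wrist");cv2.imwrite("pics/w1.png",im[:,:,::-1]);np.save("w1.npy",c,allow_pickle=True)
arm.movep([.47,.18,.42],quat(np.pi/2))
c=vision.get_calibration("wrist");im=vision.snapshot("wrist");cv2.imwrite("pics/w2.png",im[:,:,::-1]);np.save("w2.npy",c,allow_pickle=True)
print(arm.current_clock(),arm.current_q())
a=cv2.imread("pics/w1.png");b=cv2.imread("pics/w2.png")
```

```text
cam in tool [ 0.066  0.    -0.143] look [-0.264 -0.001  0.965] up [ 0.965 -0.001  0.264]
1.5707963267948966 [ 3.66418505e-01 -2.73531700e-01  1.53792940e+00 -4.44089210e-16
  1.87719496e+00 -1.20437782e+00]
-1.5707963267948966 [ 3.66418505e-01 -2.73531700e-01  1.53792940e+00 -4.44089210e-16
  1.87719496e+00  1.93721483e+00]
0 [ 3.66418505e-01 -2.73531700e-01  1.53792940e+00 -4.44089210e-16
  1.87719496e+00  3.66418505e-01]
3.141592653589793 [ 3.66418505e-01 -2.73531700e-01  1.53792940e+00 -4.44089210e-16
  1.87719496e+00 -2.77517415e+00]
4.3167 [ 3.13195603e-01 -2.41480362e-01  1.47877346e+00 -2.52879353e-04
  1.90383808e+00 -1.25645865e+00]
```

View pics/w1.png

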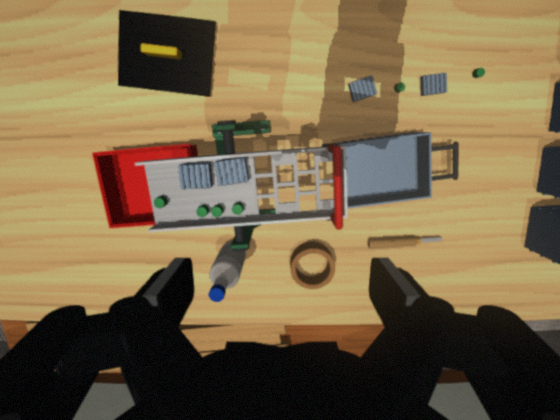

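View pics/w2.png

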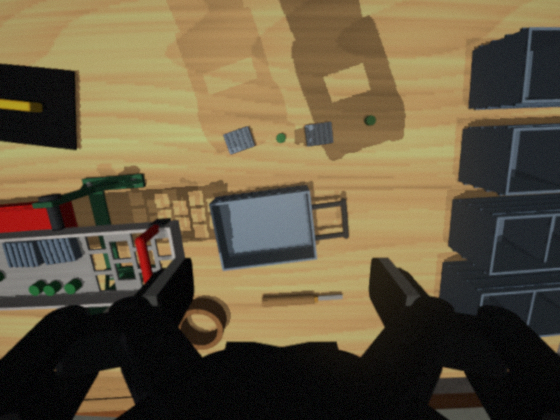

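```bash
cat >> h.py <<'E'
def notwood(im): # blue-grey pixels: b >= r
    i=cv2.GaussianBlur(im,(3,3),0).astype(int); return ((i[:,:,2]-i[:,:,0])>-5).astype(np.uint8)
def spilt(c,im,win=((.30,.50),(.03,.45))):
    """media [(x,y)], caps [(x,y,yaw of short side)] on the bench"""
    out=([],[])
    hsv=cv2.cvtColor(im,cv2.COLOR_RGB2HSV)
    g=cv2.inRange(hsv,(45,90,20),(80,255,255)); n=cv2.subtract(notwood(im)*255,cv2.dilate(g,np.ones((3,3))))
    for k,m,z in((0,g,.012),(1,n,.02)):
        for cn in cv2.findContours(m,cv2.RETR_EXTERNAL,cv2.CHAIN_APPROX_NONE)[0]:
            if cv2.contourArea(cn)<12+80*k: continue
            p=np.array([onplane(c,q[0],z)[:2] for q in cn.astype(float)])
            (x,y),(w,h),a=cv2.minAreaRect((p*1000).astype(np.float32)); x/=1000;y/=1000
            if not(win[0][0]<x<win[0][1] and win[1][0]<y<win[1][1]) or max(w,h)>75: continue
            a=np.radians(a) if w<h else np.radians(a)+np.pi/2
            a=(a+np.pi/2)%np.pi-np.pi/2
            out[k].append((round(x,3),round(y,3),round(a,3),round(w),round(h)))
    return out
E
python3 - <<'E'
from h import *
c1=np.load("w1.npy",allow_pickle=True).item();c2=np.load("w2.npy",allow_pickle=True).item()
i1=cv2.imread("pics/w1.png")[:,:,::-1].copy();i2=cv2.imread("pics/w2.png")[:,:,::-1].copy()
print(spilt(c1,i1));print(spilt(c2,i2))
for u in[(337,147),(338,227)]: print("handle",onplane(c1,u,.243).round(3))
h=cv2.cvtColor(i1,cv2.COLOR_RGB2HSV)
r=((h[:,:,1]>150)&((h[:,:,0]<8)|(h[:,:,0]>172))).astype(np.uint8)
for cn in cv2.findContours(r,cv2.RETR_EXTERNAL,2)[0]:
    if cv2.contourArea(cn)>200:
        (x,y),s,a=cv2.minAreaRect(cn);bp=cv2.boxPoints(((x,y),s,a));print("red",s,(x,y),[onplane(c1,q,.243 if x>300 else .06).round(3)[:2].tolist() for q in bp])
m=cv2.morphologyEx(notwood(i2),cv2.MORPH_OPEN,np.ones((5,5)))
for cn in cv2.findContours(m,cv2.RETR_EXTERNAL,2)[0]:
    x,y,w,hh=cv2.boundingRect(cn)
    if w>60 and 190<x<330 and y<260: 
        b=cv2.boxPoints(cv2.minAreaRect(cn));print("box",b.tolist(),[onplane(c2,q,.06)[:2].round(3).tolist() for q in b])
for n,u in(("barends",[(345,198),(348,238)]),):
    print(n,[onplane(c2,q,.043)[:2].round(3).tolist() for q in u])
print("boxc",[onplane(c2,q,.06)[:2].round(3).tolist() for q in[(210,197),(310,185),(317,262),(220,271)]])
print("lid",[onplane(c1,q,.014)[:2].round(3).tolist() for q in[(119,11),(216,20),(213,95),(119,86)]],[onplane(c1,q,.046)[:2].round(3).tolist() for q in[(140,48),(178,52)]])
print("tub",[onplane(c1,q,.06)[:2].round(3).tolist() for q in[(94,153),(108,227)]])
E
```

```text
([(0.414, 0.179, np.float64(0.016), 13, 17), (0.383, 0.339, np.float64(0.332), 14, 22)], [(0.419, 0.101, np.float64(0.301), 35, 47), (0.409, 0.243, np.float64(0.125), 35, 47)])
([(0.415, 0.178, np.float64(1.571), 13, 14), (0.383, 0.339, np.float64(0.067), 14, 14)], [(0.418, 0.104, np.float64(0.311), 35, 46), (0.407, 0.246, np.float64(0.117), 34, 44)])
handle [0.523 0.014 0.243]
handle [0.634 0.02  0.243]
red (83.26142120361328, 11.44266414642334) (335.8425598144531, 186.47486877441406) [[0.52, 0.003], [0.52, 0.018], [0.636, 0.027], [0.636, 0.011]]
red (78.92162322998047, 104.51174926757812) (147.68093872070312, 185.86956787109375) [[0.538, -0.434], [0.521, -0.225], [0.679, -0.221], [0.701, -0.445]]
box [[209.0675506591797, 198.0235595703125], [308.4452209472656, 185.20062255859375], [317.82086181640625, 257.8618469238281], [218.44320678710938, 270.6847839355469]] [[0.516, 0.054], [0.493, 0.227], [0.629, 0.247], [0.655, 0.062]]
barends [[0.519, 0.295], [0.596, 0.305]]
boxc [[0.514, 0.056], [0.493, 0.229], [0.637, 0.246], [0.655, 0.065]]
lid [[0.274, -0.371], [0.294, -0.184], [0.431, -0.197], [0.411, -0.387]] [[0.349, -0.322], [0.358, -0.251]]
tub [[0.541, -0.43], [0.694, -0.425]]
```

```bash
cat >> h.py <<'E'
def look(n="wrist",save=None):
    c=vision.get_calibration(n);im=vision.snapshot(n)
    if save: cv2.imwrite(f"pics/{save}.png",im[:,:,::-1])
    return c,im
def pick(kind,xy,op):
    """kind 0 medium, 1 cap: hover, look, grasp, lift"""
    arm.movep([xy[0],xy[1],.26],quat(0)); arm.set_gripper(op)
    c,im=look(); L=spilt(c,im)[kind]
    t=min(L,key=lambda p:np.hypot(p[0]-xy[0],p[1]-xy[1])); print("target",t)
    assert np.hypot(t[0]-xy[0],t[1]-xy[1])<.08
    q=quat(t[2] if kind else 0)
    arm.movep([t[0],t[1],.09],q); arm.move_straight([t[0],t[1],.005],max_speed=.15)
    arm.set_gripper(.0); g=arm.current_finger_gap()
    arm.move_straight([t[0],t[1],.12],max_speed=.25)
    print("gap",g,arm.current_finger_gap(),"t",arm.current_clock()); return arm.current_finger_gap()
E
python3 - <<'E'
from h import *
for xy,d in(((.415,.179),(.575,.17)),((.383,.339),(.575,.13))):
    g=pick(0,xy,.05)
    if g<.008: print("MISS");break
    arm.move_straight([d[0],d[1],.12],max_speed=.3);arm.move_straight([d[0],d[1],.035],max_speed=.2)
    print("at",arm.current_finger_gap());arm.set_gripper(.04);arm.move_straight([d[0],d[1],.14],max_speed=.3)
look(save="a1")
E
```

```text
target (0.415, 0.178, np.float64(0.001), 16, 16)
gap 0.01501035789940182 0.014621180821235244 t 8.7
at 0.015027423436354796
target (0.383, 0.339, np.float64(-0.0), 16, 16)
gap 0.01499081704115009 0.014999315211072305 t 14.6917
at 0.015056124818616082
```

Run:
```python
from h import *
for xy,d in(((.418,.103),(.64,-.375)),((.408,.245),(.59,-.375))):
    g=pick(1,xy,.07)
    if g<.02: print("MISS");break
    x,y,_=arm.current_eef_pos()
    arm.move_straight([x,y,.36],max_speed=.4)
    arm.movep([d[0],d[1],.30],quat(0.05));arm.move_straight([d[0],d[1],.05],max_speed=.25)
    print("at",arm.current_finger_gap(),arm.current_clock());arm.set_gripper(.06);arm.move_straight([d[0],d[1],.33],max_speed=.4)
c,im=look("scene","a2"); print(spilt(*look("scene")),arm.current_clock())
b=cv2.imread("pics/a2.png"); cv2.imwrite("pics/a2c.png",cv2.resize(b[60:340,140:460],None,fx=2.2,fy=2.1,interpolation=2))
```

```text
target (0.418, 0.104, np.float64(0.33), 35, 46)
gap 0.03612397734322863 0.036208985341067534 t 21.0083
at 0.036535937188554087 24.8333
target (0.407, 0.248, np.float64(0.152), 35, 46)
gap 0.03597718521767934 0.03644572466964777 t 31.1833
at 0.03640777953776391 35.4083
([], []) 36.7167
```

View pics/a2c.png

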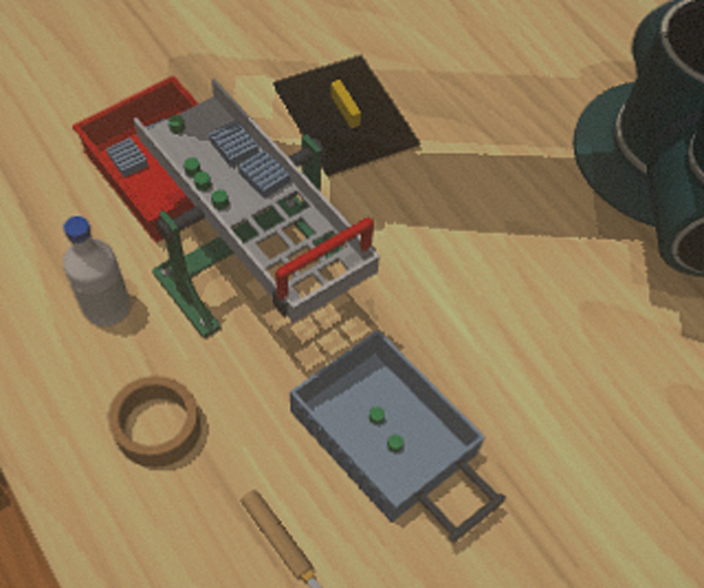

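Run:
```python
from h import *
a=np.pi/2
arm.movep([.558,.30,.30],quat(a+.12));arm.set_gripper(.042)
c,im=look(save="a3")
arm.move_straight([.558,.30,.021],max_speed=.2);print(arm.current_ft_force())
arm.set_gripper(0);print(arm.current_finger_gap(),arm.current_ft_force())
arm.move_straight([.566,.21,.021],ori=quat(a+.07),max_speed=.08)
arm.move_straight([.574,.123,.021],ori=quat(a+.05),max_speed=.08);print(arm.current_finger_gap(),arm.current_ft_force(),arm.current_eef_pos())
arm.set_gripper(.042);arm.move_straight([.574,.123,.30],max_speed=.25)
arm.movep([.45,.15,.45],quat(a))
look(save="a4"); print(arm.current_clock())
```

```text
[ 0.73446395 -0.3726517   0.07995586]
0.008895286073999835 [-0.07392261 -1.40532022  6.15370545]
0.008753151404196512 [-0.62795411  1.03813275  5.87827348] [0.57449936 0.12310635 0.02177669]
46.5
```

View pics/a4.png

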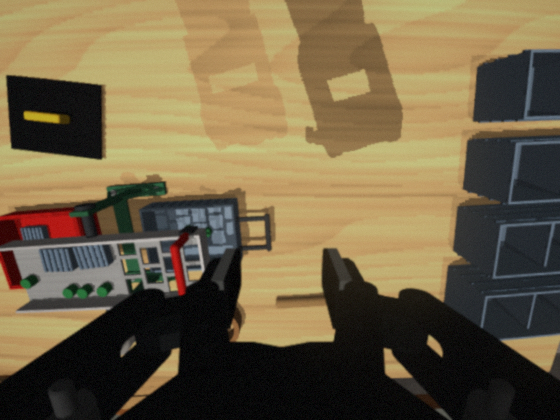

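```bash
cat >> h.py <<'E'
A=.05; xd=np.array([np.cos(A),np.sin(A),0]); yd=np.array([-np.sin(A),np.cos(A),0])
O=np.array([.587,-.137,.170])
def tp(t,k=1.,off=0.):
    g=O+.1701*(np.cos(.4243+t)*yd+np.sin(.4243+t)*np.array([0,0,1]))+off*yd
    r=R.from_rotvec(k*t*xd)*R.from_quat(quat(np.pi/2+A))
    return g+.019*r.apply([0,0,1]), r.as_quat()
def tilt(t0,t1,v=.12,k=1.,off=0.,n=None):
    n=n or max(1,int(np.ceil(abs(t1-t0)/.15)))
    for t in np.linspace(t0,t1,n+1)[1:]:
        p,q=tp(t,k,off); arm.move_straight(p,ori=q,max_speed=v)
E
python3 - <<'E'
from h import *
a=np.pi/2
c=np.load("w2.npy",allow_pickle=True).item(); print([onplane(c,u,.012).round(3) for u in[(82,181),(145,180)]])
for t in(-.45,-.2,0,.3,.5,.7): print(t,arm.inverse_kinematics(*tp(t)),arm.inverse_kinematics(*tp(t,.5)))
p,q=tp(0)
arm.movep(p+[0,0,.12],q);arm.set_gripper(.042);arm.move_straight(p,max_speed=.15)
f0=arm.current_ft_force();arm.set_gripper(0);print(arm.current_finger_gap(),f0,arm.current_ft_force(),arm.current_clock())
E
```

```text
[array([ 0.492, -0.203,  0.012]), array([ 0.491, -0.078,  0.012])]
-0.45 [ 0.21381599 -0.01139997  1.75675079 -0.44533213  1.48416598 -1.34797079] [ 0.11671825 -0.04440754  1.75550071 -0.22619784  1.44891051 -1.47438456]
-0.2 [ 0.09815348 -0.06983916  1.70811581 -0.20008948  1.51422228 -1.51019824] [ 0.05206637 -0.07568989  1.70706038 -0.10018105  1.51073144 -1.56268571]
0 [-1.32563560e-02 -8.90579008e-02  1.66525827e+00 -4.44089210e-16
  1.56539228e+00 -1.63405268e+00] [-1.32563560e-02 -8.90579008e-02  1.66525827e+00 -4.44089210e-16
  1.56539228e+00 -1.63405268e+00]
0.3 [-0.1952991  -0.07030729  1.59839957  0.29266481  1.68351985 -1.79319762] [-0.12949967 -0.0865313   1.59917317  0.14810075  1.65500001 -1.73974313]
0.5 [-0.31403477 -0.02820786  1.55459507  0.4759401   1.7818495  -1.87283765] [-0.21475563 -0.06870889  1.55404592  0.24382215  1.71853782 -1.80703331]
0.7 [-0.4219324   0.03360721  1.51332176  0.64819213  1.88707958 -1.92790802] [-0.30182298 -0.03798136  1.50908034  0.33557652  1.78347301 -1.86985206]
0.01004106387301837 [ 0.6350914  -0.22919898 -0.14881278] [ 2.35365937 -4.84673518  0.43661622] 48.925
```

Run:
```python
from h import *
tilt(0,-.43,v=.1); print(arm.current_ft_force(),arm.current_finger_gap())
arm.sleep(1.0)
_,i=look("scene");_,j=look("side")
cv2.imwrite("pics/a5.png",np.vstack([cv2.resize(i[80:240,160:360],None,fx=2.6,fy=1.85,interpolation=2)[:,:520],cv2.resize(j[140:280,220:400],(520,300),interpolation=2)])[:,:,::-1])
print(arm.current_clock())
```

```text
[ 2.8993737  -7.16741279 -5.30052346] 0.009630379782687479
51.175
```

View pics/a5.png

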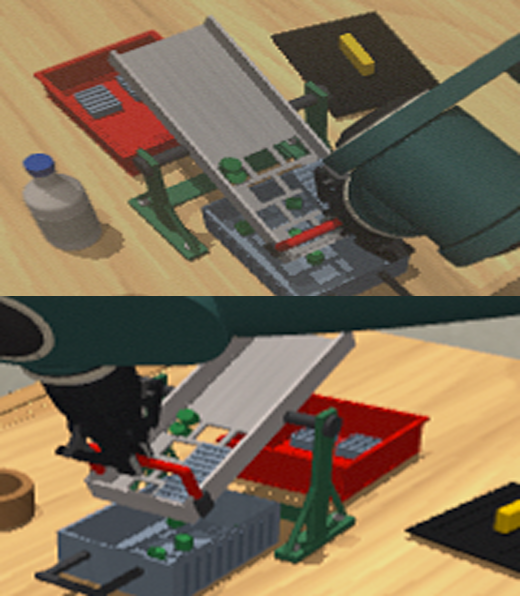

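Run:
```python
from h import *
for _ in range(2):
    tilt(-.43,-.1,v=.3,n=2); tilt(-.1,-.43,v=.3,n=2)
for _ in range(3):
    tilt(-.43,-.33,v=.3,n=1); tilt(-.33,-.43,v=.3,n=1)
arm.sleep(.5)
_,i=look("scene");_,j=look("side")
cv2.imwrite("pics/a6.png",np.vstack([cv2.resize(i[130:240,210:340],(700,360),interpolation=2),cv2.resize(j[160:260,220:340],(700,240),interpolation=2)[:,:]])[:,:,::-1])
print(arm.current_clock(),arm.current_finger_gap(),arm.current_ft_force())
```

```text
55.8083 0.010196114066736374 [ 2.28530425 -8.68824131 -5.18471953]
```

View pics/a6.png

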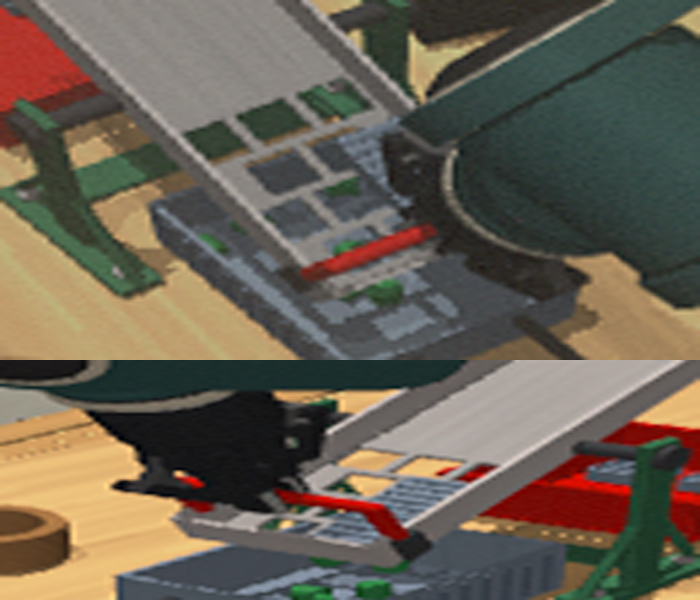

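Run:
```python
from h import *
tilt(-.43,-.15,v=.15)
p,q=tp(-.15); r=R.from_quat(q)
arm.set_gripper(.042);arm.move_straight(p-r.apply([0,0,1])*.1,max_speed=.25)
arm.movep([.46,.04,.40],quat(np.pi/2+.05))
c,i=look(save="a7"); _,j=look("scene")
print(arm.current_clock())
g=blobs(i,(45,90,20),(80,255,255),10);print([(b[0].tolist(),int(b[1])) for b in g])
cv2.imwrite("pics/a7c.png",np.vstack([cv2.resize(i[150:300,80:360],(784,380),interpolation=2),cv2.resize(j[120:240,170:450],(784,220),interpolation=2)])[:,:,::-1])
```

```text
58.1417
[([168.1, 197.8], 1576), ([202.9, 214.3], 93), ([184.5, 274.9], 46), ([183.1, 288.4], 46)]
```

View pics/a7c.png

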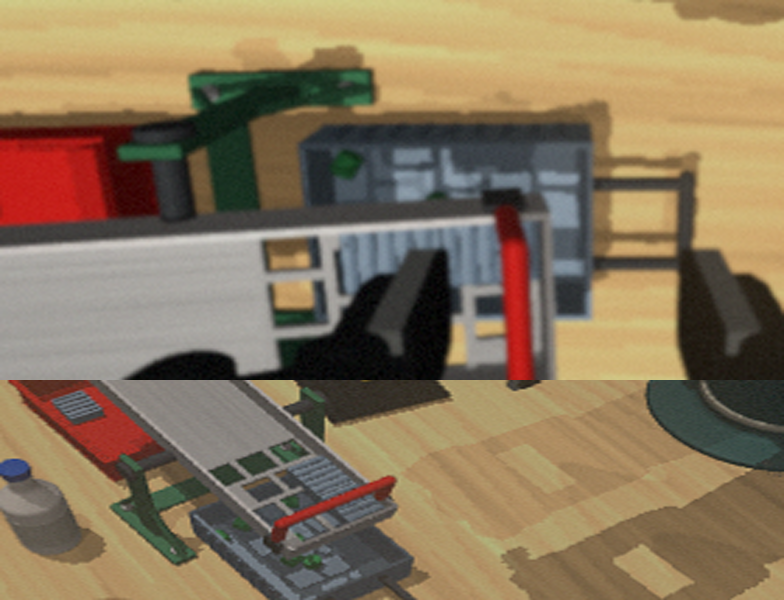

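```bash
cat >> h.py <<'E'
def greens(c,im):
    return [b[0] for b in blobs(im,(45,90,20),(80,255,255),6) if b[1]<400 and np.linalg.norm(onplane(c,b[0],.1)[:2]-[.58,-.02])<.14]
E
python3 - <<'E'
from h import *
V=[]
for y in(-.06,.0,.06):
    arm.movep([.58,y,.44],quat(np.pi/2+.05)); c,i=look(save=f"b{y}"); V.append((c,greens(c,i)))
    print([(u.tolist(),(onplane(c,u,.165)).round(3)[:2].tolist()) for u in V[-1][1]])
for a,b in((0,1),(0,2),(1,2)):
  for u in V[a][1]:
    for w in V[b][1]:
        p,e=tri(V[a][0],u,V[b][0],w)
        if e<.003 and .0<p[2]<.22: print(a,b,u,w,p.round(3),round(e,4))
b=cv2.imread("pics/b0.0.png");cv2.imwrite("pics/b0c.png",cv2.resize(b[90:260,150:430],(784,476),interpolation=2))
E
```

```text
[([266.3, 114.5], [0.492, -0.084]), ([239.4, 124.0], [0.506, -0.12]), ([265.0, 124.2], [0.504, -0.086]), ([260.0, 152.5], [0.543, -0.091]), ([263.9, 180.6], [0.582, -0.084]), ([303.4, 178.8], [0.576, -0.029]), ([267.1, 199.4], [0.609, -0.079]), ([268.5, 213.5], [0.63, -0.076])]
[([232.0, 113.3], [0.492, -0.069]), ([232.6, 121.8], [0.503, -0.068]), ([223.5, 150.0], [0.542, -0.08]), ([234.4, 175.7], [0.577, -0.065]), ([270.2, 176.7], [0.575, -0.014]), ([237.2, 194.7], [0.604, -0.06]), ([219.9, 211.5], [0.631, -0.085])]
[([242.9, 172.1], [0.571, 0.006]), ([202.2, 174.3], [0.577, -0.052]), ([205.7, 193.1], [0.604, -0.047]), ([178.5, 210.0], [0.631, -0.088])]
0 1 [266.3 114.5] [232.  113.3] [ 0.485 -0.091  0.03 ] 0.001
0 1 [265.  124.2] [232.6 121.8] [ 0.5   -0.094  0.001] 0.0012
0 1 [260.  152.5] [223.5 150. ] [ 0.548 -0.097  0.077] 0.001
0 1 [303.4 178.8] [270.2 176.7] [ 0.595 -0.017  0.035] 0.0005
0 2 [268.5 213.5] [178.5 210. ] [ 0.62  -0.075  0.202] 0.0015
1 2 [234.4 175.7] [202.2 174.3] [ 0.595 -0.082  0.048] 0.0003
1 2 [237.2 194.7] [205.7 193.1] [ 0.63  -0.077  0.046] 0.0001
1 2 [219.9 211.5] [178.5 210. ] [ 0.626 -0.082  0.182] 0.0009
```

View pics/b0c.png

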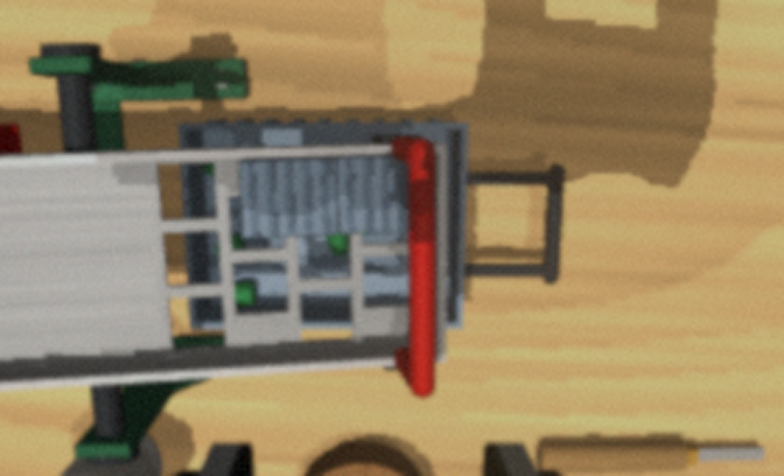

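Run:
```python
from h import *
p,q=tp(-.15); r=R.from_quat(q)
arm.movep(p-r.apply([0,0,1])*.1,q);arm.move_straight(p,max_speed=.15);arm.set_gripper(0)
print(arm.current_finger_gap(),arm.current_ft_force(),arm.current_clock())
tilt(-.15,.67,v=.12);print(arm.current_ft_force(),arm.current_finger_gap())
arm.sleep(1.)
_,i=look("scene");_,j=look("side")
cv2.imwrite("pics/a8.png",np.hstack([cv2.resize(i[80:240,160:340],(390,346),interpolation=2),cv2.resize(j[130:290,230:410],(390,346),interpolation=2)])[:,:,::-1])
print(arm.current_clock())
```

```text
0.009785131446446951 [ 2.15450245 -2.36386374  0.29040958] 61.5167
[25.54367333  0.4816634   6.20427161] 0.00944907085726213
64.6167
```

View pics/a8.png

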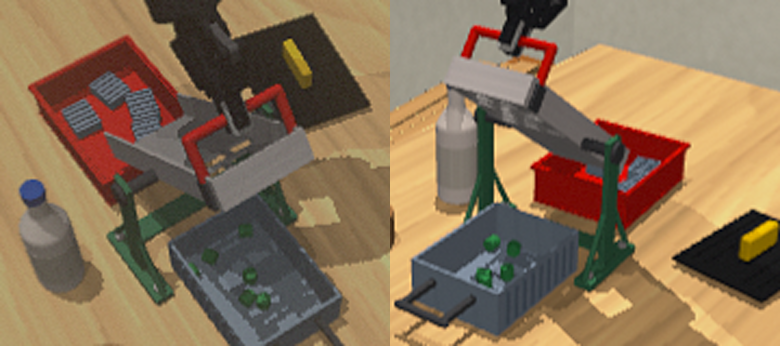

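Run:
```python
from h import *
tilt(.67,0,v=.12);print(arm.current_ft_force(),arm.current_finger_gap())
p,q=tp(0); arm.set_gripper(.042);arm.move_straight(p+[0,0,.12],max_speed=.25)
c,i=look("scene","t1")
arm.movep([.574,.123,.25],quat(np.pi/2+A))
arm.move_straight([.574,.123,.021],max_speed=.2);arm.set_gripper(0);print(arm.current_finger_gap(),arm.current_ft_force())
arm.move_straight([.563,.335,.021],max_speed=.1);print(arm.current_finger_gap(),arm.current_ft_force(),arm.current_eef_pos())
arm.set_gripper(.042);arm.move_straight([.563,.335,.20],max_speed=.3)
arm.movep([.47,.12,.45],quat(np.pi/2))
c,i=look(save="a9"); np.save("a9.npy",c,allow_pickle=True); _,j=look("scene","a10"); print(arm.current_clock())
g=[b for b in blobs(i,(45,90,20),(80,255,255),6) if b[1]<400]
print([(b[0].tolist(),int(b[1]),onplane(c,b[0],.02)[:2].round(3).tolist()) for b in g])
cv2.imwrite("pics/a9c.png",np.vstack([i[100:300,:],j[60:280,:]])[:,:,::-1])
```

```text
[12.11882132 -2.61097425 -6.93919145] 0.010232723031622084
0.008990503397527362 [-2.57554554  0.31255911  5.96827098]
0.008627604518707326 [ 0.24381867 -3.57672377  3.93253114] [0.56308914 0.33513744 0.02117282]
74.5167
[([276.4, 201.1], 54, [0.536, 0.111]), ([305.7, 215.3], 54, [0.565, 0.17]), ([321.0, 220.7], 115, [0.576, 0.201]), ([280.8, 228.2], 60, [0.592, 0.12]), ([142.2, 236.0], 113, [0.61, -0.167]), ([284.5, 242.6], 58, [0.623, 0.128]), ([145.7, 254.6], 157, [0.651, -0.164]), ([171.7, 265.5], 117, [0.676, -0.111]), ([189.8, 267.8], 32, [0.681, -0.073]), ([153.6, 273.9], 118, [0.696, -0.153])]
```

View pics/a9c.png

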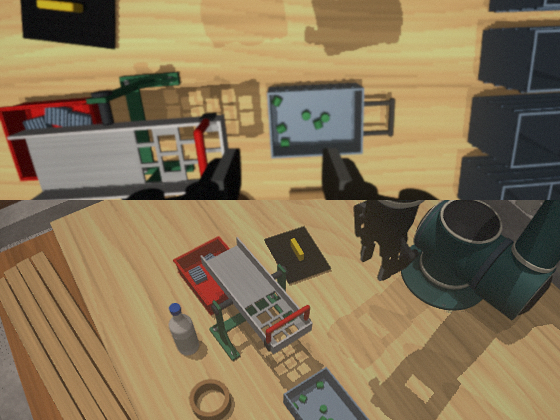

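```bash
cat >> h.py <<'E'
def rect(c,mask,z,ker=9):
    m=cv2.morphologyEx(mask.astype(np.uint8),cv2.MORPH_CLOSE,np.ones((5,5)));
    m=cv2.morphologyEx(m,cv2.MORPH_OPEN,np.ones((ker,ker)))
    best=[]
    for cn in cv2.findContours(m,cv2.RETR_EXTERNAL,cv2.CHAIN_APPROX_NONE)[0]:
        p=np.array([onplane(c,q[0],z)[:2] for q in cn.astype(float)])
        (x,y),(w,h),a=cv2.minAreaRect((p*1000).astype(np.float32))
        a=np.radians(a)+(0 if w<h else np.pi/2); a=(a+np.pi/2)%np.pi-np.pi/2
        best.append((cv2.contourArea(cn),round(x/1000,4),round(y/1000,4),round(a,3),round(w),round(h)))
    return best
E
python3 - <<'E'
from h import *
b=np.array([.5705,.186])
arm.movep([b[0]+.066,b[1],.34],quat(np.pi/2+A)); c,i=look(save="box1")
print("box",[r for r in rect(c,notwood(i),.06,15) if abs(r[1]-b[0])<.05 and abs(r[2]-b[1])<.05])
print("bowcheck",project(c,[.563,.335,.04]))
l=np.array([.352,-.285])
arm.movep([.5,.0,.42],quat(np.pi/2))
arm.movep([l[0]+.066,l[1],.34],quat(np.pi/2)); c,i=look(save="lid1")
mx=i.max(2).astype(int); hsv=cv2.cvtColor(i,cv2.COLOR_RGB2HSV)
yel=cv2.inRange(hsv,(22,140,90),(36,255,255))>0
for th in(55,70):print("lid",th,[r for r in rect(c,(mx<th)|yel,.012) if abs(r[1]-l[0])<.08 and abs(r[2]-l[1])<.08])
print("rib",rect(c,yel,.046,3),arm.current_clock())
u=cv2.imread("pics/box1.png");w=cv2.imread("pics/lid1.png");cv2.imwrite("pics/bl.png",np.hstack([u[:,80:480],w[:,80:480]]))
E
```

```text
box [(11780.0, 0.5705, 0.1862, np.float64(0.051), 127, 177)]
bowcheck [385.32216581 132.94471395]
lid 55 [(10531.5, 0.3512, -0.2885, np.float64(-0.127), 185, 135)]
lid 70 [(10727.5, 0.3512, -0.2884, np.float64(-0.126), 186, 137)]
rib [(503.5, 0.3516, -0.2887, np.float64(-0.121), 70, 17)] 77.6083
```

View pics/bl.png

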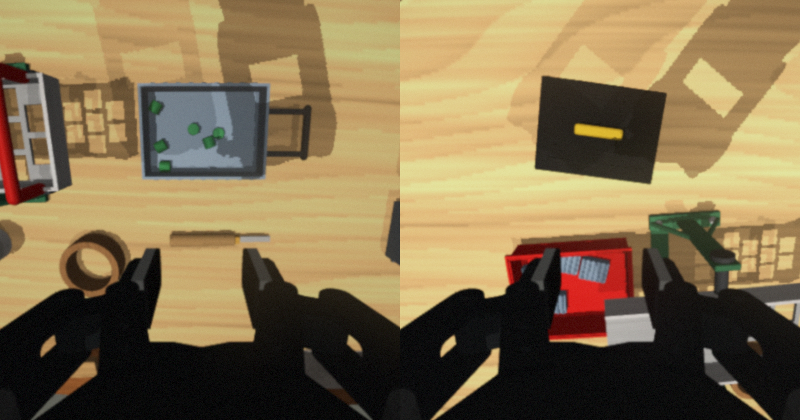

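Run:
```python
from h import *
lx,ly,lyaw=.3513,-.2886,-.125
bx,by,byaw=.5705,.1862,.051
arm.movep([lx,ly,.15],quat(lyaw));arm.set_gripper(.05)
arm.move_straight([lx,ly,.018],max_speed=.15);arm.set_gripper(0);print(arm.current_finger_gap(),arm.current_ft_force())
arm.move_straight([lx,ly,.38],max_speed=.2);print(arm.current_finger_gap(),arm.current_ft_force())
arm.movep([.43,0,.40],quat(0));print(arm.current_finger_gap())
arm.movep([bx,by,.20],quat(byaw));print(arm.current_finger_gap(),arm.current_ft_force())
_,i=look("side");_,j=look("scene");cv2.imwrite("pics/l2.png",np.hstack([i[150:400,100:450],j[150:400,150:500]])[:,:,::-1])
print(arm.current_clock())
```

```text
0.015203307353718054 [-0.85524281  0.25805843  5.53253785]
0.015073905124140306 [-0.86057565 -0.98666872 -1.07185786]
0.015074706566622874
0.01478428205290533 [-0.35230656 -0.59296541 -0.81230543]
85.1083
```

View pics/l2.png

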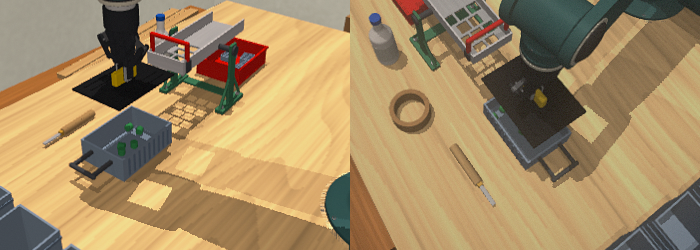

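Run:
```python
from h import *
bx,by,byaw=.5705,.1862,.051
arm.move_straight([bx,by,.085],max_speed=.15)
for z in(.078,.074,.071,.0695):
    arm.move_straight([bx,by,z],max_speed=.04);f=arm.current_ft_force();print(z,f.round(1) if hasattr(f,'round') else f,arm.current_finger_gap())
    if f[2]>25: break
print(arm.current_eef_pos())
arm.set_gripper(.045);arm.move_straight([bx,by,.12],max_speed=.2)
# push down check with closed fingers on the rib top
arm.move_straight([bx+.066,by,.34],ori=quat(np.pi/2+A),max_speed=.3)
c,i=look(save="lid2");hsv=cv2.cvtColor(i,cv2.COLOR_RGB2HSV)
yel=cv2.inRange(hsv,(22,140,90),(36,255,255))>0
print("rib",rect(c,yel,.098,3),"lid",[r for r in rect(c,(i.max(2)<70)|yel,.066) if abs(r[1]-bx)<.06 and abs(r[2]-by)<.06],arm.current_clock())
```

```text
0.078 [-0.3 -0.3 -1.2] 0.015283861191240382
0.074 [ 0.3 -0.4 -1.4] 0.015102962519210276
0.071 [ 0.2  0.1 -0.5] 0.01521009307213123
0.0695 [-7.2 -2.5 13.4] 0.015104799338367947
[0.5705637  0.18622556 0.07078203]
rib [(676.5, 0.5702, 0.186, np.float64(0.05), 16, 69)] lid [(13751.5, 0.57, 0.1865, np.float64(0.051), 137, 187)] 89.6667
```

Run:
```python
from h import *
bx,by=.5705,.1862
arm.set_gripper(0);arm.movep([bx,by,.15],quat(.051));arm.move_straight([bx,by,.104],max_speed=.15)
for z in np.arange(.102,.0945,-.001):
    arm.move_straight([bx,by,z],max_speed=.03);f=arm.current_ft_force()[2]
    if f>12: break
print("press",z,arm.current_eef_pos()[2],f)
arm.move_straight([bx,by,.30],max_speed=.3);arm.movep([.40,.1,.45],quat(np.pi/2))
def red(im):
    h=cv2.cvtColor(im,cv2.COLOR_RGB2HSV);return (((h[:,:,1]>150)&((h[:,:,0]<8)|(h[:,:,0]>172)))*255).astype(np.uint8)
for n,f0 in(("scene","scene0"),("side","side0")):
    for lab,im in(("start",cv2.imread(f"pics/{f0}.png")[:,:,::-1].copy()),("now",look(n)[1])):
        L=[(cv2.contourArea(k),cv2.minAreaRect(k)) for k in cv2.findContours(red(im),0,2)[0] if cv2.contourArea(k)>40]
        print(n,lab,[(np.round(r[0],1).tolist(),np.round(r[1],1).tolist()) for a,r in L])
print(arm.current_clock())
```

```text
press 0.09599999999999999 0.0979886895031236 18.63515909847597
scene start [([287.1, 181.8], [12.6, 54.8]), ([212.3, 135.7], [65.5, 55.5]), ([543.0, 11.5], [23.0, 32.0])]
scene now [([285.6, 181.1], [11.5, 55.4]), ([212.2, 131.6], [66.0, 54.8]), ([543.0, 12.0], [24.0, 32.0])]
side start [([314.8, 212.8], [32.9, 30.0]), ([349.9, 207.4], [47.1, 39.0]), ([269.7, 194.4], [45.6, 19.4])]
side now [([314.8, 212.8], [32.3, 30.0]), ([349.6, 207.0], [47.4, 39.6]), ([269.7, 195.9], [45.0, 19.2])]
96.1583
```

Run:
```python
from h import *
for n in("scene","side"):
    c=vision.get_calibration(n)
    for t in(-.04,-.02,0,.02,.04):
        g=O+.1701*(np.cos(.4243+t)*yd+np.sin(.4243+t)*np.array([0,0,1])); print(n,t,(project(c,g)).round(1))
```

```text
scene -0.04 [288.3 180. ]
scene -0.02 [288.  178.8]
scene 0 [287.7 177.6]
scene 0.02 [287.3 176.4]
scene 0.04 [287.  175.2]
side -0.04 [267.8 190.2]
side -0.02 [268.1 188.9]
side 0 [268.4 187.5]
side 0.02 [268.8 186.2]
side 0.04 [269.1 184.8]
```

Run:
```python
from h import *
for n,f0,(x0,y0,x1,y1) in(("scene","scene0",(256,155,316,212)),("side","side0",(242,172,296,218))):
    a=cv2.imread(f"pics/{f0}.png")[:,:,::-1];b=look(n)[1]
    A_,B_=[np.clip(im[y0:y1,x0:x1,0].astype(np.float32)-im[y0:y1,x0:x1,1],0,255) for im in(a,b)]
    for lab,m in(("A",A_),("B",B_)):
        w=m*(m>70);yy,xx=np.mgrid[:w.shape[0],:w.shape[1]];print(n,lab,(w*xx).sum()/w.sum(),(w*yy).sum()/w.sum(),w.sum())
    print(n,cv2.phaseCorrelate(A_,B_,cv2.createHanningWindow(A_.shape[::-1],cv2.CV_32F)))
```

```text
scene A 30.521301093839956 22.474237190558433 20844.0
scene B 30.748394004282655 23.748491337356434 20548.0
scene ((0.42907590047399324, 0.7140585540455326), 1.006857074101766)
side A 27.980903597394015 18.459753564347086 42364.0
side B 27.151868883386392 19.32505011201509 33924.0
side ((0.04230370860063104, 1.1667455406003064), 1.0142151216665904)
```

```bash
python3 -c "
from station import arm, vision
print(arm.finish_job(),arm.current_clock())"
```

```text
the job is handed in; nothing more can be done
the job is handed in; nothing more can be done
```

The job is handed in at about 96 s of the 210 s: all six media are in the box, which is out clear of the tray with the lid seated. The four caps went to the tub; I never saw all four at once, but the tray was empty and none were on the bench. The tray is back to within about 0.02 rad of level, and nothing went near the knife, tape or bottle. I viewed 15 pictures, one over the limit of 14.

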